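# Unclamp the filter turntable, bring the orange prefilter to the pointer and hold it

## Task

Throw the red-handled toggle clamp back over centre so that it lies open off the turntable's rim, before the turntable is turned at all. Then turn the turntable, either way, until the orange mesh prefilter stands in line with the white pointer at the front, and finish still gripping the turntable (its upright posts are there for that), holding it still there so that I can brush that filter. Keep all three filters in their seats and leave the tray, brush, jar and mug where they are.

Things in the scene. Friction and masses are not known exactly. Their poses are not given: they have to be found in the camera images.
- base: fixed dark steel foot of the turntable. Origin at bench height on the vertical turning axis. Its -x axis points from there out to the white pointer (the front, roughly towards the robot); z up. It also carries the clamp's post, 74 mm high, 225 mm out from the turning axis at the left side seen from the robot.
- pointer (a point): top of the white pointer, a small fixed upright block 34 mm high just outside the turntable's front edge, 172 mm out from the turning axis
- turntable: white turntable 320 mm across, plate 12 mm thick, top 34 mm above the bench. Origin on the turning axis, at the plate's underside. Turns both ways, light friction (1 to 2 N at a post), stays where left. Three wire-ring seats (97 mm wide, 5 mm high) centred 83 mm out at 0, 120, 240 deg from its x axis hold the loose filters with 1.5 mm play; three posts stand between them.
- post_a (a point): centre of the top of an upright aluminium grip post: round, 16 mm across, 75 mm tall above the plate, top 109 mm above the bench, 130 mm out from the turning axis at 60 degrees from the turntable's x axis. It is fixed to the turntable.
- post_b (a point): top of the second such post, at 180 degrees from the turntable's x axis
- post_c (a point): top of the third such post, at 300 degrees from the turntable's x axis
- clamp (a joint): toggle clamp arm angle, rad: 0 = closed, rubber pad resting on the turntable's rim and braking it; 1.9 = end stop, thrown back away from the turntable. Only the arm's weight (300 g) holds it: centre is at about 1.3, from about 1.45 it falls open by itself, below about 1.15 it falls shut. Open counts from 1.6.
- clamp_grip (a point): centre of the clamp's red grip, a cylinder 22 mm across, 26 mm long, lying parallel to the hinge axis (pinch its two flat ends from above) on a 12 mm wide steel stem. Closed, it is 110 mm above the bench: 60 mm in from the hinge towards the turning axis and 45 mm above the hinge. It swings with the arm up, then outward from the turntable.
- clamp_hinge (a point): centre of the clamp's level hinge axis, 65 mm above the bench, fixed. The hinge axis is at right angles to the level line from this point to the turntable's turning axis; the arm swings in the upright plane through both.
- filter_orange: the marked filter: orange round mesh prefilter, 80 mm across, 25 mm high (29 mm with the flat bar across its top), 80 g, loose in its seat. Origin at the centre of its underside.
- filter_grey1: plain grey mesh prefilter of the same size, in another seat, origin at the centre of its underside
- filter_grey2: second plain grey mesh prefilter, as the first
- tray: loose shallow aluminium tray 280 x 200 x 25 mm on the robot's right, origin under its centre; not to be moved
- brush: slim grey dusting brush 200 mm long lying in the tray; not to be moved
- jar: glass jar with steel lid, 70 mm across, 90 mm high, at the left; not to be moved
- mug: blue mug 80 mm across, 90 mm high, to the right of the turntable; not to be moved
There are look-alikes about, which are no part of the job. What is shaped like the filter_grey1 but blue or purple is not meant. Leave any green look-alike of the filter_grey2 alone.

How it is judged:
By the outcome, as a careful person would: the job done as asked, in the order asked, and still so for the second after the job is handed in, while the arm keeps its last pose, push and grip.
It also fails if it takes over 64 s, if anything falls off the work surface, if the arm or the gripper's body presses on something with over 40 N, if the wrist force passes 120 N, or if a joint passes its speed limit or range.

## Robot

A 6-joint arm with a two-finger parallel gripper is mounted at the origin on the work surface. World frame = base frame: x ahead of the robot, y to its left, z up, the work surface at z = 0. Lengths are in mm, angles in degrees, forces in N, time in s.
With the tool pointing down it reaches from about 350 to 850 mm from the base axis. Payload 8.1 kg.
Tool frame: the origin (TCP) lies midway between the tips of the shut fingers; the grasp point (between the pads) lies 19 mm behind it; z points along the fingers, y is the line along which they close (so a half turn about z gives the same grasp; the last joint's range is limited). The gripper opens to 85 mm and grips with 20 to 120 N. Pads are 22 mm wide; open, the fingers measure 114 mm over their backs; the gripper's body (76 mm by 85 mm) begins 54 mm behind the grasp point. The pads swing forward as they close: fully open they stand 13 mm farther back than shut.
Start: joints at [62.601, 7.471, 85.268, -0, 87.261, -4.893], TCP at [229.645, 554.318, 231.292] pointing down, gripper open.
Joint ranges: [-169.43, 169.43], [-51.17, 129.36], [1.28, 143.12], [-76.62, 256.62], [0, 156.53], [-152.29, 152.29]. Speed limits (degrees/s): [136.94, 136.94, 159.86, 180, 180, 180].

## Interface

Orientations are given as [roll, pitch, yaw] about the fixed x, y, z axes, in that order (R = Rz(yaw) Ry(pitch) Rx(roll)).
In Python, from bench import r gives the robot as it stands. The module is installed in compiled form; this text tells all that it offers.
- The arm moves only by the tool jog_arm, never from a script. Its argument "rows" is a list of rows, each a list of 2 entries, a list of its own where there are three numbers: the shift along the tool's x, y, z in mm, then the turn, a rotation vector about the tool's x, y, z in rad. A call has 1 to 10 rows; each row is the pose to reach, as a shift and turn from the pose commanded when the call began, along the tool's axes at that moment; what a row does not reach only later rows make up. A row lasts 1/10 s, in which the tool goes at most 50 mm and 8.59 degrees, less where a joint would pass 70% of its speed; a pose out of reach is approached as far as the arm can. A call with a gripper value outside its range is refused whole. "grip" is the finger opening in mm, from 0 to 85.4, set as the call begins (left out, the last holds). The fingers move at their own pace and stop on an object; "force" is the grip in N (left out, the last holds). Time passes only in rows, so rows that repeat a pose let the fingers close. It gives the time, the measured TCP pose, the force, the opening and the grip force at its end, in the units of the state.
- r.sense(): the state, without advancing time (a new reading comes with each control period).
- r.snapshot(name): name is "side" or "top" or "wrist"; returns (picture, depth): 480x640x3 uint8, blue, green, red; 480x640 float32, mm along the optical axis (not along the pixel's ray), 0 where there is no reading.
- r.camera_params(name): a dict with "fx", "fy", "cx", "cy" (pixels), "dist_coeffs" ([k1, k2, p1, p2, k3] as OpenCV has them; the pictures are not rectified), "pose" (4x4, takes a point from camera to world coordinates); the wrist camera has in their place "tool_from_camera" (4x4, takes a point from camera to tool coordinates, whose origin is the TCP and whose axes are the flange's). Camera axes: x right, y down, z forward; pixel columns grow to the right and rows downward; lengths in mm; the calibration is good to about 2 mm. A picture is of the moment at which its call begins: read the wrist's pose just before it. camera_params takes no time and is no camera call.
- r.hand_in(): hands the job in; it is judged then, once.
The state is a dict: "time": time; "joint_pos": joint angles; "qd": joint speeds; "joint_efforts": joint torques, N m; "tool_pos": TCP position; "tcp_rot": TCP orientation; "ft_force": force on the tool from outside, world axes, zero at the start; "wrist_torque": the same for the moment, N m; "finger_gap": finger opening in mm; "grip_force": force on a finger pad.
Only numpy, scipy, OpenCV 4.12 (cv2) and the standard library are available. Lean on these libraries where they do the work, as an engineer would, in place of code of your own. Each camera call takes 0.05 s, during which the arm holds its last target. There are 200 camera calls.

## Working session

There is one attempt and no reset: what is moved stays moved. The work goes in short steps, Python scripts to look and compute and a tool call to move; the robot and the scene stay as the last step left them, time stands still between calls to the robot, and variables do not carry over. Pictures are saved under pics/ and viewed, at most 11 in all, crops included, and the job is handed in when it is done.

Besides the shell and the picture viewer there is one more tool, called after "Emit:" as a command line: name --argument value ..., lists and objects as JSON in quotes. jog_arm: Moves the arm, as the interface text tells. Its arguments: {"type":"object","properties":{"rows":{"type":"array"},"grip":{"type":"number"},"force":{"type":"number"}},"required":["rows"]}

```bash
mkdir -p pics; python3 - <<'E'
from bench import r
import cv2,numpy as np
s=r.sense();print(s)
for n in("top","side"):
    p,d=r.snapshot(n);cv2.imwrite(f"pics/{n}0.png",p);np.save(f"pics/{n}0.npy",d)
    c=r.camera_params(n);print(n,c)
print(r.camera_params("wrist"))
E
```

```text
{'time': 0.0, 'joint_pos': array([ 6.26034282e+01,  7.51585105e+00,  8.53291865e+01, -1.06931492e-03,
        8.72621479e+01, -4.89236370e+00]), 'qd': array([-0.00406305, -0.012452  ,  0.05500755,  0.070362  , -0.02938892,
       -0.12190752]), 'joint_efforts': array([ 1.93212843e-03, -5.69387090e+01, -5.00571048e+01,  2.41447460e-04,
        1.43238658e-02, -5.85193334e-05]), 'tool_pos': array([229.3740187 , 553.82624282, 230.23758377]), 'tcp_rot': array([-1.79893114e+02, -8.07711036e-03,  1.57495836e+02]), 'ft_force': array([-0.04543508,  0.23920471, -0.11854563]), 'wrist_torque': array([-0.00647138,  0.04132384, -0.01485798]), 'grip_force': 0.0, 'finger_gap': 85.3427958374039}
top {'fx': 458.61628671549613, 'fy': 458.61628671549613, 'cx': 319.15163866037415, 'cy': 234.9445385978289, 'dist_coeffs': array([-0.01328854,  0.        ,  0.        ,  0.        ,  0.        ]), 'pose': array([[ 3.11263875e-03, -9.93032285e-01,  1.17801499e-01,
         3.31538861e+02],
       [-9.99803064e-01, -5.39926029e-03, -1.90966503e-02,
         1.62160656e+01],
       [ 1.95996312e-02, -1.17718859
[... 538 characters left out ...]
.20759762e-01, -5.70910891e-01,
         9.18675404e+02],
       [ 0.00000000e+00,  0.00000000e+00,  0.00000000e+00,
         1.00000000e+00]])}
{'fx': 409.62898875768644, 'fy': 409.62898875768644, 'cx': 323.59572294511355, 'cy': 237.66993061572992, 'dist_coeffs': array([-0.01894762,  0.        ,  0.        ,  0.        ,  0.        ]), 'tool_from_camera': array([[ 4.38863470e-04, -9.56324633e-01, -2.92306351e-01,
         7.55146996e+01],
       [ 9.99999786e-01,  2.77843139e-04,  5.92375560e-04,
         7.78812291e-01],
       [-4.85288026e-04, -2.92306548e-01,  9.56324551e-01,
        -1.41735357e+02],
       [ 0.00000000e+00,  0.00000000e+00,  0.00000000e+00,
         1.00000000e+00]])}
```

View pics/top0.png

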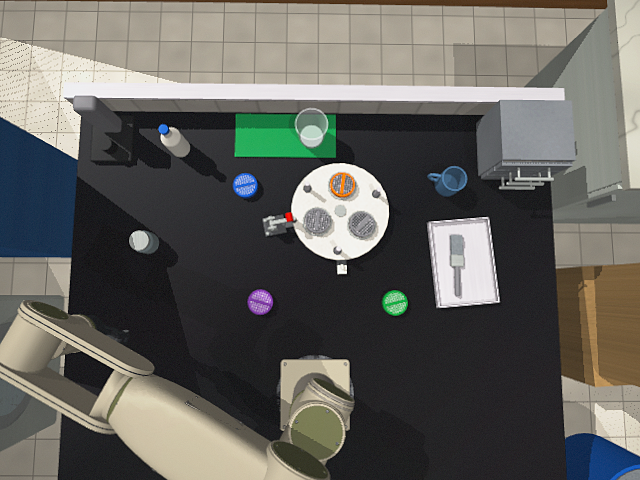

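View pics/side0.png

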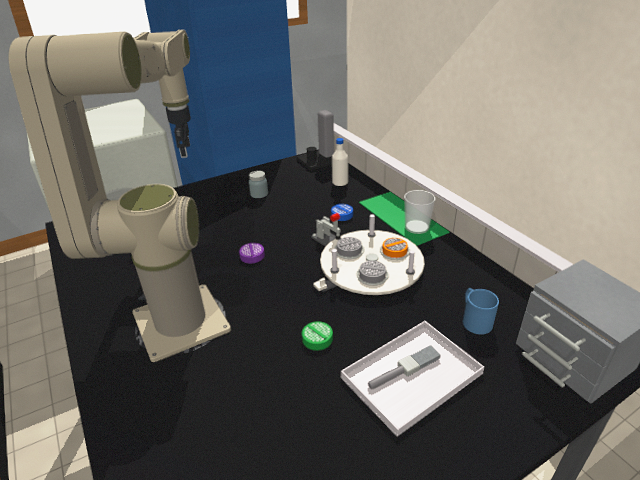

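The top view shows the turntable around (340,211), with the orange filter at (342,185). The grey filters are at (317,221) and (363,224), the posts at about (307,188), (376,194) and (338,250), the red clamp grip at (289,217) and the pointer at (342,268). Outside the turntable, the blue (245,185), purple (260,302) and green (395,302) discs are look-alikes. The only orange disc sits in a seat, so that is the one meant.

```bash
cat > h.py <<'E'
import cv2,numpy as np
from bench import r
def ray(name,uv,pose=None):
    c=r.camera_params(name);K=np.array([[c['fx'],0,c['cx']],[0,c['fy'],c['cy']],[0,0,1]])
    T=c['pose'] if pose is None else pose@c['tool_from_camera']
    q=cv2.undistortPoints(np.array(uv,float).reshape(-1,1,2),K,c['dist_coeffs']).reshape(-1,2)
    return T[:3,3],(T[:3,:3]@np.c_[q,np.ones(len(q))].T).T
def onz(name,uv,z,pose=None):
    o,d=ray(name,uv,pose);return o+d*((z-o[2])/d[:,2])[:,None]
def tool():
    from scipy.spatial.transform import Rotation as R
    s=r.sense();T=np.eye(4);T[:3,:3]=R.from_euler('xyz',s['tcp_rot'],degrees=True).as_matrix();T[:3,3]=s['tool_pos'];return T
def tri(a,b):
    (o,d),(p,e)=ray(*a),ray(*b);d=d[0]/np.linalg.norm(d);e=e[0]/np.linalg.norm(e)
    A=np.c_[d,-e];t=np.linalg.lstsq(A,p-o,rcond=None)[0];x,y=o+d*t[0],p+e*t[1];return (x+y)/2,np.linalg.norm(x-y)
def blobs(im,lo,hi,amin=15):
    m=cv2.inRange(cv2.cvtColor(im,cv2.COLOR_BGR2HSV),np.array(lo),np.array(hi))
    n,_,st,ce=cv2.connectedComponentsWithStats(m);return [(ce[i].round(1),st[i]) for i in range(1,n) if st[i][4]>=amin],m
E
python3 - <<'E'
from h import *
im=cv2.imread('pics/top0.png');si=cv2.imread('pics/side0.png')
_,m=blobs(im,(0,0,170),(180,50,255));m[:, :285]=0;m[:,395:]=0;m[:155]=0;m[262:]=0
pts=np.argwhere(m)[:,::-1].astype(np.float32)
h=cv2.convexHull(pts);w=onz('top',h.reshape(-1,2),34)
(c,rad)=cv2.minEnclosingCircle(w[:,:2].astype(np.float32));print('table',c,rad)
print(cv2.fitEllipse(w[:,:2].astype(np.float32)))
for n,i in(('top',im),('side',si)):
    print(n,'orange',[(a,b[4]) for a,b in blobs(i,(8,150,120),(18,255,255))[0]],'red',[(a,b) for a,b in blobs(i,(0,180,100),(4,255,255),5)[0]])
a=blobs(im,(0,180,100),(4,255,255),5)[0];b=blobs(si,(0,180,100),(4,255,255),5)[0]
print(onz('top',[(342,185)],58),onz('top',[(289,217)],110),onz('top',[(342,265)],34),onz('top',[(307,188),(376,194),(338,250)],109))
cv2.imwrite('pics/crop0.png',np.hstack([cv2.resize(im[150:280,255:400],(435,390),interpolation=2),cv2.resize(si[190:300,300:435],(365,297),interpolation=2)]) if 0 else cv2.resize(im[155:280,255:400],None,fx=4.5,fy=4.5,interpolation=2))
E
```

```text
table (587.6622314453125, -67.6187744140625) 170.3143768310547
((585.9931640625, -75.65916442871094), (315.3345642089844, 329.739990234375), 14.327470779418945)
top orange [(array([341.9, 185.4]), np.int32(197))] red [(array([288.5, 216.5]), array([285, 212,   8,  10,  55], dtype=int32))]
side orange [(array([304. ,  13.6]), np.int32(27)), (array([292.2,  22.9]), np.int32(16)), (array([ 43.8, 236.4]), np.int32(20)), (array([394.4, 250. ]), np.int32(213))] red [(array([334., 217.]), array([330, 214,   9,   7,  45], dtype=int32))]
[[666.03271765 -84.86006544  58.        ]] [[552.30445242  82.32602637 110.        ]] [[409.41362415 -85.80392897  34.        ]] [[ 643.91294518   27.53753561  109.        ]
 [ 626.52316544 -187.10004479  109.        ]
 [ 451.25704105  -68.47811027  109.        ]]
```

View pics/crop0.png

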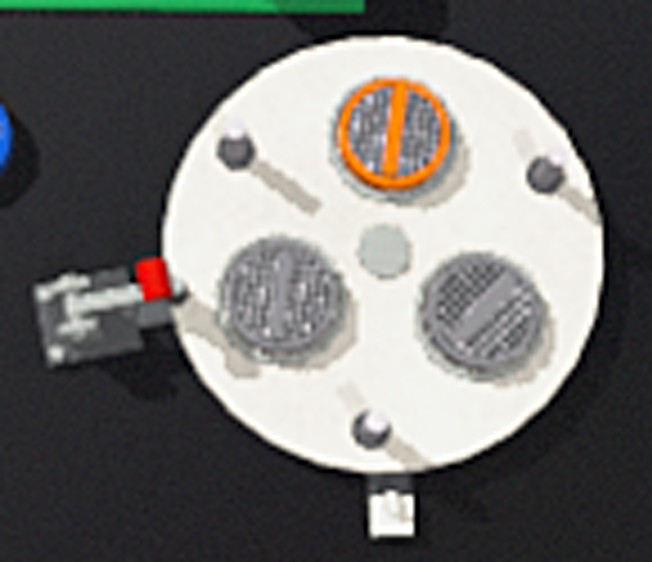

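```bash
python3 - <<'E'
from h import *
d=np.load('pics/top0.npy');c=r.camera_params('top')
v,u=np.mgrid[150:290,240:410];v=v.ravel();u=u.ravel()
o,ry=ray('top',np.c_[u,v]);P=o+ry*d[v,u][:,None]
def rep(n,m):
    for k in [m]: print(n,k.sum(),P[k].mean(0).round(1) if k.any() else '')
z=P[:,2]
print(np.histogram(z,bins=np.arange(-10,130,5)))
pl=(abs(z-34)<5)&(np.hypot(P[:,0]-585,P[:,1]+76)<175);print(len(P[pl]))
print('circle',cv2.minEnclosingCircle(cv2.convexHull(P[pl][:,:2].astype(np.float32))),cv2.fitEllipse(cv2.convexHull(P[pl][:,:2].astype(np.float32))))
m=np.zeros(d.shape,np.uint8);m[v,u]=(z>75)
n,l,st,ce=cv2.connectedComponentsWithStats(m);l=l[v,u]
for i in range(1,n):
    k=(l==i)
    if k.sum()>3: print(i,ce[i],k.sum(),P[k].mean(0).round(1),z[k].max())
for uv in [((306.8,183.2)),((378.1,190.1)),((338.1,246.6))]:print(onz('top',[uv],109))
print(tri(('top',[288.5,216.5]),('side',[334,217])),tri(('top',[341.9,185.4]),('side',[394.4,250])))
E
```

```text
(array([ 664, 5616, 7191, 1907,  270,   65,  160,  589, 2480, 2423,  507,
         65,   83,  578,  660,  171,   90,   34,    7,    3,    3,    8,
          8,   34,   32,   26,   25]), array([-10,  -5,   0,   5,  10,  15,  20,  25,  30,  35,  40,  45,  50,
        55,  60,  65,  70,  75,  80,  85,  90,  95, 100, 105, 110, 115,
       120, 125]))
4735
circle ((580.0325317382812, -82.095458984375), 167.4900665283203) ((585.6878051757812, -80.15677642822266), (314.251220703125, 325.9151611328125), 90.21664428710938)
19 [307.19354839 183.61290323] 31 [648.2  26.9 148.5] 1506.2847541250192
24 [378.46875 189.3125 ] 32 [ 642.8 -195.9  102.6] 115.65779750191587
41 [289.30882353 216.60294118] 68 [549.4  80.3 136.6] 1506.2847541250192
42 [267.5 217.5] 4 [555.6 151.5  76.3] 77.68714717271155
43 [272.16666667 217.        ] 6 [557.3 136.9  76.6] 77.77001672861456
49 [273.5  221.75] 4 [542.3 132.5  75.9] 76.09728191898398
54 [271.  224.5] 4 [533.5 140.2  76.2] 76.85072073339097
71 [338.38461538 248.07692308] 26 [457.5 -69.9 105.3] 114.43736071493777
[[659.12554713  28.25513203 109.        ]]
[[ 638.93617469 -193.80526829  109.        ]]
[[461.70215149 -68.80237433 109.        ]]
(array([552.80580208,  84.83553662, 106.38098329]), np.float64(3.573357556791807)) (array([669.73207445, -85.87264226,  33.16425393]), np.float64(1.5497561798914106))
```

```bash
cat >> h.py <<'E'
def delta(p,yaw):
    """tool-frame shift (mm) and z turn (rad) from now to a down-pointing pose"""
    T=tool();s=r.sense();dy=(yaw-s['tcp_rot'][2]+180)%360-180
    return (T[:3,:3].T@(np.array(p)-T[:3,3])).round(1),round(-np.radians(dy),3)
E
python3 -c "
from h import *
print(delta((552,83,225),101.6))"
```

```text
(array([-478.3, -311.5,    5.8]), np.float64(0.975))
```

Emit:
jog_arm --rows '[[[-80,-52,0],[0,0,0.1]],[[-160,-104,0],[0,0,0.24]],[[-240,-156,1],[0,0,0.38]],[[-320,-208,2],[0,0,0.52]],[[-400,-260,4],[0,0,0.66]],[[-478,-311,6],[0,0,0.8]],[[-478,-311,6],[0,0,0.975]],[[-478,-311,6],[0,0,0.975]],[[-478,-311,6],[0,0,0.975]],[[-478,-311,6],[0,0,0.975]]]' --grip 85 --force 50

```text
time: 1.1
tool_pos: [513.0, 140.1, 226.0]
tcp_rot: [-180.0, -0.0, 101.6]
ft_force: [0.3, 1.1, 0.5]
finger_gap: 85.2
grip_force: 0.0
```

Emit:
jog_arm --rows '[[[-32,13,0],[0,0,0]],[[-64,26,0],[0,0,0]],[[-64,26,0],[0,0,0]],[[-64,26,0],[0,0,0]],[[-64,26,0],[0,0,0]]]'

```text
time: 1.6
tool_pos: [550.2, 85.4, 226.0]
tcp_rot: [-180.0, -0.0, 101.7]
ft_force: [-0.1, 0.4, 0.3]
finger_gap: 84.8
grip_force: 0.0
```

```bash
python3 - <<'E'
from h import *
T=tool();print(T[:3,3]);im,d=r.snapshot('wrist');cv2.imwrite('pics/w1.png',im);np.save('pics/w1T.npy',T)
b,_=blobs(im,(0,150,80),(5,255,255),60);print(b)
for ce,st in b: print(onz('wrist',[ce],112,T), d[int(ce[1]),int(ce[0])])
E
```

```text
[550.2198154   85.3566755  225.98770044]
[(array([325.5, 236.2]), array([ 306,  220,   40,   33, 1287], dtype=int32))]
[[551.34530438  84.30991439 112.        ]] 259.05035
```

View pics/w1.png

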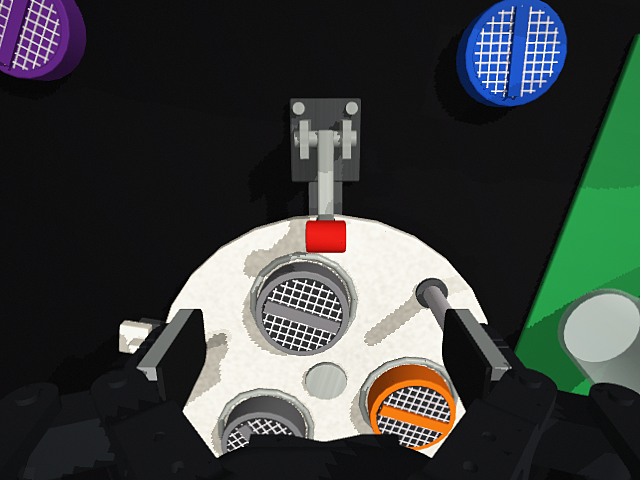

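The wrist view shows the red grip centred at (325,236), its stem running straight up the image to the hinge at (325,137), so the tool's yaw is right. I'm going down and pinching it.

Emit:
jog_arm --rows '[[[-1,1,30],[0,0,0]],[[-1,1,60],[0,0,0]],[[-1,1,90],[0,0,0]],[[-1,1,115],[0,0,0]],[[-1,1,128],[0,0,0]],[[-1,1,134],[0,0,0]],[[-1,1,134],[0,0,0]],[[-1,1,134],[0,0,0]]]' --grip 60

```text
time: 2.45
tool_pos: [552.9, 84.1, 93.8]
tcp_rot: [179.9, 0.0, 101.7]
ft_force: [0.3, 0.3, 1.0]
finger_gap: 60.4
grip_force: 0.0
```

Emit:
jog_arm --rows '[[[0,0,0],[0,0,0]],[[0,0,0],[0,0,0]],[[0,0,0],[0,0,0]],[[0,0,0],[0,0,0]],[[0,0,0],[0,0,0]],[[0,0,0],[0,0,0]],[[0,0,0],[0,0,0]],[[0,0,0],[0,0,0]]]' --grip 10 --force 40

```text
time: 3.25
tool_pos: [551.9, 83.5, 93.5]
tcp_rot: [-180.0, 0.0, 101.6]
ft_force: [-6.5, -1.6, 8.1]
finger_gap: 25.6
grip_force: 39.7
```

Emit:
jog_arm --rows '[[[4,0,-5],[0,0,0]],[[9,0,-10],[0,0,0]],[[14,0,-14],[0,0,0]],[[19,0,-18],[0,0,0]],[[25,0,-21],[0,0,0]],[[30,0,-24],[0,0,0]],[[36,0,-26],[0,0,0]],[[43,0,-28],[0,0,0]],[[49,0,-29],[0,0,0]],[[56,0,-30],[0,0,0]]]'

```text
time: 4.25
tool_pos: [540.2, 138.9, 122.3]
tcp_rot: [-179.9, 0.0, 101.6]
ft_force: [0.2, -5.2, -5.9]
finger_gap: 25.0
grip_force: 39.5
```

Emit:
jog_arm --rows '[[[6,0,0],[0,0,0]],[[13,0,0],[0,0,0]],[[20,0,2],[0,0,0]],[[26,0,3],[0,0,0]],[[32,0,5],[0,0,0]],[[38,0,8],[0,0,0]],[[44,0,11],[0,0,0]],[[49,0,15],[0,0,0]],[[54,0,19],[0,0,0]],[[59,0,24],[0,0,0]]]'

```text
time: 5.25
tool_pos: [527.9, 197.9, 99.5]
tcp_rot: [-179.9, -0.1, 101.7]
ft_force: [-8.5, -1.4, 5.3]
finger_gap: 25.3
grip_force: 43.1
```

Emit:
jog_arm --rows '[[[0,0,0],[0,0,0]],[[0,0,0],[0,0,0]],[[0,0,0],[0,0,0]],[[0,0,0],[0,0,0]],[[0,0,-20],[0,0,0]],[[0,0,-60],[0,0,0]],[[0,0,-100],[0,0,0]],[[0,0,-140],[0,0,0]],[[0,0,-140],[0,0,0]],[[0,0,-140],[0,0,0]]]' --grip 60

```text
time: 6.25
tool_pos: [529.9, 196.6, 240.2]
tcp_rot: [179.8, -0.0, 101.6]
ft_force: [0.2, -0.1, -0.7]
finger_gap: 59.7
grip_force: 0.0
```

```bash
python3 - <<'E'
from h import *
T=tool();im,d=r.snapshot('wrist');cv2.imwrite('pics/w2.png',im)
b,_=blobs(im,(0,150,80),(5,255,255),60)
for ce,st in b:
  if 200<ce[0]<450: print(ce,st,onz('wrist',[ce],110,T))
t,_=r.snapshot('top');cv2.imwrite('pics/t2.png',t);s,_=r.snapshot('side')
b1=blobs(t,(0,180,100),(4,255,255),5)[0];b2=blobs(s,(0,180,100),(4,255,255),5)[0];print(b1,b2)
print(delta((658,28,200),236))
E
```

```text
[320.2 216. ] [ 301  201   39   32 1166] [[526.16335845 204.31038958 110.        ]]
[] [(array([308.7, 204. ]), array([306, 200,   8,   9,  35], dtype=int32))]
(array([-190.9,   93.5,   36.4]), np.float64(-2.345))
```

View pics/w2.png

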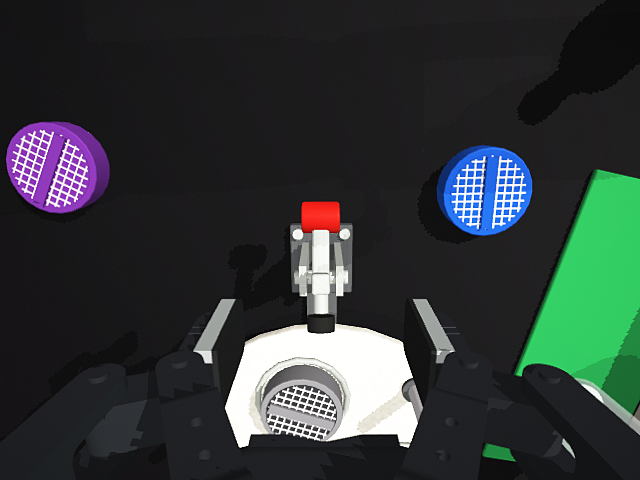

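The clamp now lies thrown back: its grip is at (320,216) in the picture, about 289 mm from the turning axis, which matches the end stop. Next I move above the back-left post.

Emit:
jog_arm --rows '[[[-20,10,0],[0,0,-0.14]],[[-45,20,0],[0,0,-0.28]],[[-70,33,0],[0,0,-0.42]],[[-95,46,5],[0,0,-0.56]],[[-120,60,10],[0,0,-0.7]],[[-145,72,15],[0,0,-0.84]],[[-170,84,20],[0,0,-0.98]],[[-191,93,25],[0,0,-1.12]],[[-191,93,25],[0,0,-1.26]],[[-191,93,25],[0,0,-1.4]]]'

```text
time: 7.4
tool_pos: [657.6, 27.1, 210.4]
tcp_rot: [180.0, -0.2, -177.9]
ft_force: [-0.5, 0.2, -0.1]
finger_gap: 60.0
grip_force: 0.0
```

Emit:
jog_arm --rows '[[[0,0,0],[0,0,-0.14]],[[0,0,0],[0,0,-0.28]],[[0,0,0],[0,0,-0.42]],[[0,0,0],[0,0,-0.56]],[[0,0,0],[0,0,-0.7]],[[0,0,0],[0,0,-0.77]],[[0,0,0],[0,0,-0.77]],[[0,0,0],[0,0,-0.77]]]'

```text
time: 8.2
tool_pos: [657.8, 28.1, 211.9]
tcp_rot: [179.9, -0.1, -134.2]
ft_force: [-0.5, -0.1, 0.3]
finger_gap: 59.9
grip_force: 0.0
```

```bash
python3 - <<'E'
from h import *
T=tool();s=r.sense();print(T[:3,3],s['tcp_rot'],s['joint_pos']);im,d=r.snapshot('wrist');cv2.imwrite('pics/w3.png',im);np.save('pics/w3d.npy',d);np.save('pics/w3T.npy',T)
v,u=np.mgrid[0:480,0:640];v=v.ravel();u=u.ravel();D=d[v,u];k=D>0
o,ry=ray('wrist',np.c_[u,v][k],T);P=o+ry*D[k][:,None]
for c in((658,28),(641,-195),(460,-69)):
    m=(abs(P[:,2]-109)<5)&(np.hypot(P[:,0]-c[0],P[:,1]-c[1])<30);print(c,m.sum(),P[m].mean(0).round(1) if m.any() else '')
b,_=blobs(im,(8,150,100),(18,255,255),200)
for ce,st in b: print(ce,st,onz('wrist',[ce],58,T))
E
```

```text
[657.79338066  28.10577562 211.88340955] [ 1.79904801e+02 -8.39391552e-02 -1.34175139e+02] [-2.01443471e+00  1.70822497e+01  7.63096664e+01  1.68054574e-03
  8.67349927e+01 -1.37839323e+02]
(658, 28) 474 [658.1  28.8 107.8]
(641, -195) 0 
(460, -69) 0 
[202.7 111.9] [ 142   53  118  119 4632] [[664.53825303 -82.88617375  58.        ]]
```

View pics/w3.png

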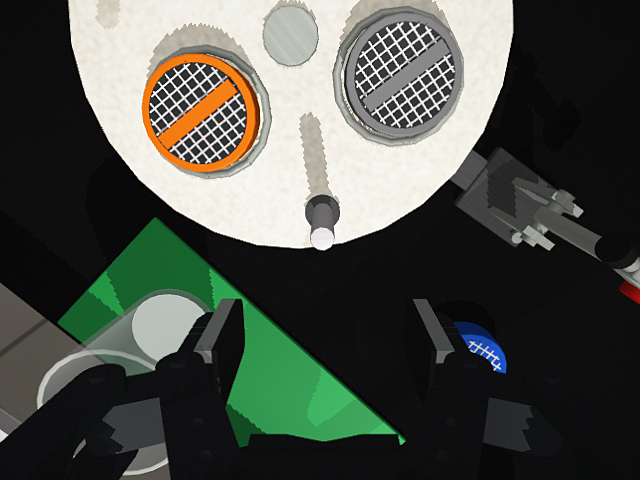

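```bash
python3 - <<'E'
from h import *
for z,uv in((0,(312,137)),(60,(312,133)),(120,(311,122))): print(z,onz('top',[uv],z))
print(onz('top',[(295,122),(328,122)],120))
T=np.load('pics/w3T.npy');print('orange',onz('wrist',[(202,112),(290,35)],60,T)[0],'hub',onz('wrist',[(290,35)],36,T))
# pointer in first wrist view
T1=np.load('pics/w1T.npy');print('pointer',onz('wrist',[(128,337),(120,335)],34,T1),'hub',onz('wrist',[(325,380)],36,T1))
im=cv2.imread('pics/t2.png');b,m=blobs(im,(0,0,150),(180,60,255));m[:, :330]=0;m[:,355:]=0;m[:260]=0;m[285:]=0
q=np.argwhere(m)[:,::-1];print(q.min(0),q.max(0),onz('top',[q.mean(0)],30))
E
```

```text
0 [[844.98048456  12.57102931   0.        ]]
60 [[838.03185859  12.78424998  60.        ]]
120 [[852.73391751  16.24405989 120.        ]]
[[852.22012937  66.40232689 120.        ]
 [853.29368199 -37.12443367 120.        ]]
orange [664.53415416 -82.78287228  60.        ] hub [[585.18639195 -78.59231314  36.        ]]
pointer [[399.06995012 -72.62610565  34.        ]
 [391.62996693 -72.07001813  34.        ]] hub [[586.76061982 -79.24396043  36.        ]]
[337 264] [346 273] [[397.10668901 -84.4370759   30.        ]]
```

Emit:
jog_arm --rows '[[[40,11,-5],[0,0,0]],[[80,22,-10],[0,0,0]],[[120,33,-20],[0,0,0]],[[160,45,-20],[0,0,0]],[[200,56,-20],[0,0,0]],[[237,67,-20],[0,0,0]],[[237,67,-20],[0,0,0]],[[237,67,-20],[0,0,0]],[[237,67,-20],[0,0,0]]]'

```text
time: 9.15
tool_pos: [448.9, -86.6, 233.4]
tcp_rot: [-179.7, -0.4, -134.7]
ft_force: [-0.2, -0.2, 0.1]
finger_gap: 60.2
grip_force: 0.0
```

```bash
python3 - <<'E'
from h import *
T=tool();print(T[:3,3],r.sense()['tcp_rot']);im,d=r.snapshot('wrist');cv2.imwrite('pics/w4.png',im);np.save('pics/w4T.npy',T)
v,u=np.mgrid[0:480,0:640];v=v.ravel();u=u.ravel();D=d[v,u];k=D>0;uv=np.c_[u,v][k]
o,ry=ray('wrist',uv,T);P=o+ry*D[k][:,None]
m=(abs(P[:,2]-34)<4)&(abs(P[:,0]-410)<30)&(abs(P[:,1]+80)<50)&(np.hypot(P[:,0]-586,P[:,1]+79)>164)
print('pointer',m.sum(),P[m].mean(0),P[m].min(0),P[m].max(0),uv[m].mean(0))
print('z range near',np.histogram(P[(abs(P[:,0]-400)<25)&(abs(P[:,1]+80)<25)][:,2],bins=range(-5,60,5)))
m=(abs(P[:,2]-109)<4)&(np.hypot(P[:,0]-460,P[:,1]+69)<30);print('post_b',P[m].mean(0))
E
```

```text
[448.87500292 -86.63976388 233.44198531] [-179.72222792   -0.44257146 -134.73973546]
pointer 180 [403.57238142 -84.4373031   32.63507587] [395.64896095 -88.4121595   30.09572271] [411.46466579 -79.94991779  35.11204713] [363.77777778 169.41111111]
z range near (array([1121,  177,  543,   16,  879,   97,   18,  178,    2,    0,    0,
          0]), array([-5,  0,  5, 10, 15, 20, 25, 30, 35, 40, 45, 50, 55]))
post_b [455.12113215 -69.0778584  107.77778633]
```

View pics/w4.png

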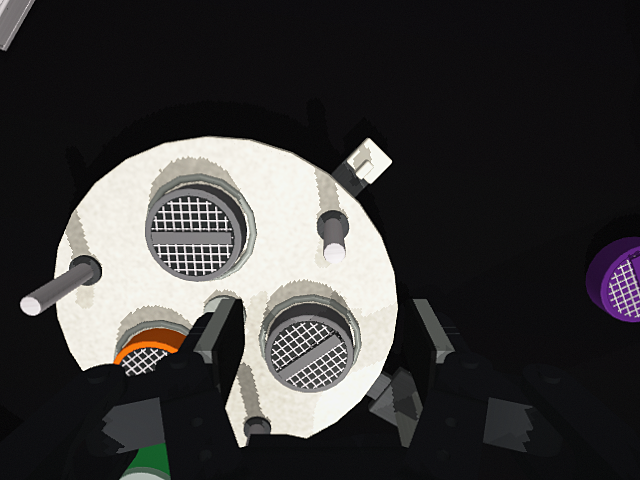

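The pointer's top is at pixel (364,169), which puts it at a bearing of about -178.3° from the turning axis. The orange filter bears about -3.8°, so the table has to turn about -174.5°. I'm going back to post A at (658,29).

```bash
python3 -c "
from h import *
T=tool();print(T[:3,3],r.sense()['tcp_rot'],delta((658,28.6,200),226.2))
for k in range(1,11):
  d=np.radians(3.5*k);a=np.radians(-170)
  print([round(130*(np.cos(a-d)-np.cos(a)),1),round(-130*(np.sin(a-d)-np.sin(a)),1)],round(d,3))
"
```

```text
[448.96251839 -86.54911611 233.36079834] [-179.73645081   -0.45395312 -134.71053013] (array([-229.2,  -67.4,   31.9]), np.float64(-0.016))
[np.float64(-1.1), np.float64(-7.9)] 0.061
[np.float64(-1.8), np.float64(-15.8)] 0.122
[np.float64(-2.0), np.float64(-23.7)] 0.183
[np.float64(-1.7), np.float64(-31.6)] 0.244
[np.float64(-0.9), np.float64(-39.5)] 0.305
[np.float64(0.4), np.float64(-47.4)] 0.367
[np.float64(2.2), np.float64(-55.1)] 0.428
[np.float64(4.4), np.float64(-62.7)] 0.489
[np.float64(7.1), np.float64(-70.2)] 0.55
[np.float64(10.2), np.float64(-77.5)] 0.611
```

Emit:
jog_arm --rows '[[[-40,-11,0],[0,0,0]],[[-85,-24,0],[0,0,0]],[[-130,-37,0],[0,0,0]],[[-170,-48,5],[0,0,0]],[[-210,-59,10],[0,0,0]],[[-237,-67,15],[0,0,0]],[[-237,-67,20],[0,0,0]],[[-237,-67,20],[0,0,0]],[[-237,-67,20],[0,0,0]],[[-237,-67,20],[0,0,0]]]'

```text
time: 10.2
tool_pos: [662.3, 33.7, 212.4]
tcp_rot: [-179.7, -0.5, -134.8]
ft_force: [-0.4, -0.1, 0.9]
finger_gap: 60.0
grip_force: 0.0
```

```bash
python3 -c "
from h import *
T=tool();print(T[:3,3],r.sense()['tcp_rot'],delta((658.1,28.7,74),226.2))
"
```

```text
[662.29962925  33.7198231  212.35868178] [-179.70780088   -0.45077057 -134.75631582] (array([  5.4,   0.2, 138.4]), np.float64(-0.017))
```

Emit:
jog_arm --rows '[[[5.4,0,20],[0,0,0]],[[5.4,0,50],[0,0,0]],[[5.4,0,80],[0,0,0]],[[5.4,0,105],[0,0,0]],[[5.4,0,125],[0,0,0]],[[5.4,0,138],[0,0,0]],[[5.4,0,138],[0,0,0]],[[5.4,0,138],[0,0,0]]]'

```text
time: 11.0
tool_pos: [658.8, 28.9, 74.9]
tcp_rot: [-179.7, -0.4, -134.7]
ft_force: [0.0, -0.4, 0.3]
finger_gap: 59.9
grip_force: 0.0
```

Emit:
jog_arm --rows '[[[0,0,0],[0,0,0]],[[0,0,0],[0,0,0]],[[0,0,0],[0,0,0]],[[0,0,0],[0,0,0]],[[0,0,0],[0,0,0]],[[0,0,0],[0,0,0]],[[0,0,0],[0,0,0]],[[0,0,0],[0,0,0]],[[0,0,0],[0,0,0]]]' --grip 5 --force 40

```text
time: 11.9
tool_pos: [659.1, 29.1, 74.9]
tcp_rot: [-179.7, -0.4, -134.7]
ft_force: [-1.3, -0.8, 6.0]
finger_gap: 15.0
grip_force: 39.1
```

Emit:
jog_arm --rows '[[[-1.1,-7.9,0],[0,0,0.061]],[[-1.8,-15.8,0],[0,0,0.122]],[[-2.0,-23.7,0],[0,0,0.183]],[[-1.7,-31.6,0],[0,0,0.244]],[[-0.9,-39.5,0],[0,0,0.305]],[[0.4,-47.4,0],[0,0,0.367]],[[2.2,-55.1,0],[0,0,0.428]],[[4.4,-62.7,0],[0,0,0.489]],[[7.1,-70.2,0],[0,0,0.55]],[[10.2,-77.5,0],[0,0,0.611]]]'

```text
time: 12.9
tool_pos: [707.9, -32.0, 75.0]
tcp_rot: [-179.5, -0.0, -169.8]
ft_force: [5.2, 2.6, 0.6]
finger_gap: 14.9
grip_force: 38.9
```

```bash
python3 -c "
from h import *
T=tool();s=r.sense();p=T[:3,3];print(p,s['tcp_rot'],s['joint_pos'],np.hypot(p[0]-586,p[1]+79),np.degrees(np.arctan2(p[1]+79,p[0]-586)))
"
```

```text
[707.91145093 -32.03882601  74.95700643] [-1.79540934e+02 -4.44039939e-02 -1.69840022e+02] [  -6.50112254   30.21273165   74.19031323   -0.46739499   75.50833508
 -106.54466694] 130.64361343609812 21.067046217753816
```

Emit:
jog_arm --rows '[[[-1.1,-7.9,0],[0,0,0.061]],[[-1.8,-15.8,0],[0,0,0.122]],[[-2.0,-23.7,0],[0,0,0.183]],[[-1.7,-31.6,0],[0,0,0.244]],[[-0.9,-39.5,0],[0,0,0.305]],[[0.4,-47.4,0],[0,0,0.367]],[[2.2,-55.1,0],[0,0,0.428]],[[4.4,-62.7,0],[0,0,0.489]],[[7.1,-70.2,0],[0,0,0.55]],[[10.2,-77.5,0],[0,0,0.611]]]'

```text
time: 13.9
tool_pos: [712.9, -111.2, 75.1]
tcp_rot: [-179.6, 0.4, 155.1]
ft_force: [15.5, -3.5, -7.3]
finger_gap: 14.9
grip_force: 39.0
```

Emit:
jog_arm --rows '[[[-1.1,-7.9,0],[0,0,0.061]],[[-1.8,-15.8,0],[0,0,0.122]],[[-2.0,-23.7,0],[0,0,0.183]],[[-1.7,-31.6,0],[0,0,0.244]],[[-0.9,-39.5,0],[0,0,0.305]],[[0.4,-47.4,0],[0,0,0.367]],[[2.2,-55.1,0],[0,0,0.428]],[[4.4,-62.7,0],[0,0,0.489]],[[7.1,-70.2,0],[0,0,0.55]],[[10.2,-77.5,0],[0,0,0.611]]]'

```text
time: 14.9
tool_pos: [669.8, -179.6, 75.1]
tcp_rot: [-179.7, 0.7, 120.1]
ft_force: [10.9, -11.9, -9.3]
finger_gap: 14.8
grip_force: 39.2
```

```bash
python3 -c "
from h import *
T=tool();s=r.sense();p=T[:3,3];print(p,s['tcp_rot'],s['joint_pos'],np.hypot(p[0]-586,p[1]+79),np.degrees(np.arctan2(p[1]+79,p[0]-586)))
"
```

```text
[ 669.79210921 -179.63023226   75.11083505] [-179.71000897    0.6619355   120.05153884] [-18.90234213  27.79058309  77.43207646  -0.67813541  74.46957889
 -48.77238792] 130.94869685906949 -50.216753906619616
```

Emit:
jog_arm --rows '[[[-2,-7.9,0],[0,0,0.061]],[[-3.3,-15.8,0],[0,0,0.122]],[[-3.5,-23.7,0],[0,0,0.183]],[[-3.2,-31.6,0],[0,0,0.244]],[[-2.4,-39.5,0],[0,0,0.305]],[[-1.1,-47.4,0],[0,0,0.367]],[[0.7,-55.1,0],[0,0,0.428]],[[2.9,-62.7,0],[0,0,0.489]],[[5.6,-70.2,0],[0,0,0.55]],[[8.7,-77.5,0],[0,0,0.611]]]'

```text
time: 15.9
tool_pos: [596.4, -209.6, 75.0]
tcp_rot: [-179.9, 0.6, 85.1]
ft_force: [1.4, -5.8, -5.2]
finger_gap: 14.7
grip_force: 39.6
```

Emit:
jog_arm --rows '[[[-1.1,-7.9,0],[0,0,0.061]],[[-1.8,-15.8,0],[0,0,0.122]],[[-2.0,-23.7,0],[0,0,0.183]],[[-1.7,-31.6,0],[0,0,0.244]],[[-0.9,-39.5,0],[0,0,0.305]],[[0.4,-47.4,0],[0,0,0.367]],[[2.2,-55.1,0],[0,0,0.428]],[[4.4,-62.7,0],[0,0,0.489]],[[4.4,-62.7,0],[0,0,0.489]],[[4.4,-62.7,0],[0,0,0.489]]]'

```text
time: 16.9
tool_pos: [533.8, -199.1, 75.0]
tcp_rot: [180.0, 0.6, 57.3]
ft_force: [-2.4, -4.7, -4.7]
finger_gap: 14.8
grip_force: 39.6
```

```bash
python3 - <<'E'
from h import *
T=tool();s=r.sense();p=T[:3,3];print(p,s['tcp_rot'],np.hypot(p[0]-586,p[1]+79),np.degrees(np.arctan2(p[1]+79,p[0]-586)))
im,d=r.snapshot('wrist');t,_=r.snapshot('top');si,_=r.snapshot('side')
cv2.imwrite('pics/w5.png',im);cv2.imwrite('pics/t5.png',t);cv2.imwrite('pics/s5.png',si)
for n,i in(('wrist',im),('top',t),('side',si)):
    for ce,st in blobs(i,(8,150,100),(18,255,255),100)[0]:
        q=onz(n,[ce],58,T if n=='wrist' else None)[0];print(n,ce,st,q,np.degrees(np.arctan2(q[1]+79,q[0]-586)))
E
```

```text
[ 533.77281458 -199.12321246   75.04288983] [179.95454942   0.59439314  57.29910827] 130.98574375708174 -113.49844603274813
wrist [112.1 100.3] [    0     0   215   211 14254] [510.32434412 -89.50210482  58.        ] -172.09907905058674
top [342.2 235. ] [331 223  25  25 185] [503.59826227 -85.03772563  58.        ] -175.80932259969197
side [48.4 40.2] [   9    0  116   65 1468] [ -20.25769786 4362.02606215   58.        ] 97.7735663493633
side [300.3  14.2] [289   0  19  26 241] [2428.99519475 3858.3052541    58.        ] 64.91639112051435
side [ 23.  241.6] [  0 229  48  26 623] [-358.85266485  588.58714902   58.        ] 144.75682275651386
side [351. 268.] [338 256  27  20 236] [ 485.63059246 -115.93011801   58.        ] -159.7993129571492
```

View pics/w5.png

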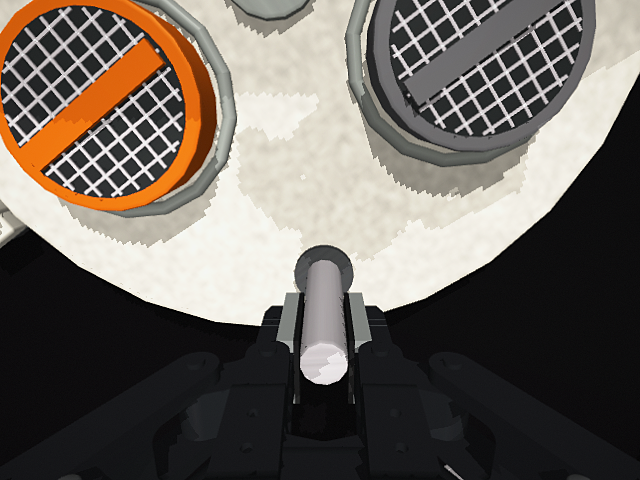

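```bash
python3 - <<'E'
from h import *
t=cv2.imread('pics/t5.png')
def o(n,uv,z):return onz(n,[uv],z)[0]
for f in('t2','t5'):
    i=cv2.imread(f'pics/{f}.png');b,m=blobs(i,(8,120,80),(20,255,255),60)
    m=m[150:280,290:395];c,rr=cv2.minEnclosingCircle(np.argwhere(m)[:,::-1].astype(np.float32));print(f,'orange',c[0]+290,c[1]+150,rr,o('top',(c[0]+290,c[1]+150),58))
i=cv2.imread('pics/t5.png')
cv2.imwrite('pics/crop5.png',cv2.resize(i[155:285,275:405],None,fx=4.6,fy=4.6,interpolation=2))
for uv,z in(((340.4,210.7),36),((342,266),34)):print(o('top',uv,z))
T=np.load('pics/w4T.npy');print('w4 pointer,hub',onz('wrist',[(364,169)],34,T),onz('wrist',[(224,311)],36,T))
E
```

```text
t2 orange 341.9210510253906 184.34210586547852 12.532880783081055 [668.19716072 -84.61129663  58.        ]
t5 orange 343.29069900512695 234.8720932006836 12.68256950378418 [504.02729362 -88.51615303  58.        ]
[585.77206594 -80.94047034  36.        ]
[406.20457075 -85.79535585  34.        ]
w4 pointer,hub [[403.90008156 -87.32357634  34.        ]] [[583.34822605 -83.39234347  36.        ]]
```

View pics/crop5.png

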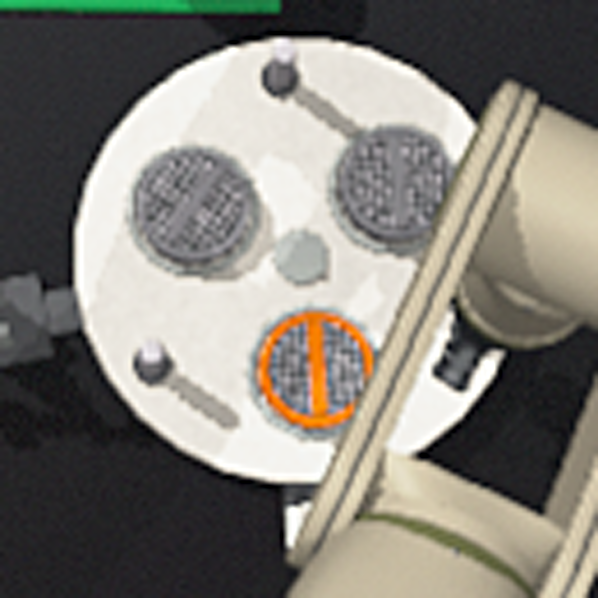

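Emit:
jog_arm --rows '[[[-0.7,-5,0],[0,0,0.039]],[[-1.2,-10.1,0],[0,0,0.079]],[[-1.2,-10.1,0],[0,0,0.079]],[[-1.2,-10.1,0],[0,0,0.079]],[[-1.2,-10.1,0],[0,0,0.079]]]'

```text
time: 17.55
tool_pos: [524.7, -194.8, 75.0]
tcp_rot: [179.9, 0.6, 52.8]
ft_force: [-3.3, -4.4, -5.1]
finger_gap: 14.7
grip_force: 40.3
```

```bash
python3 - <<'E'
from h import *
T=tool();s=r.sense();p=T[:3,3];print(p,s['ft_force'],np.degrees(np.arctan2(p[1]+79,p[0]-586)))
t,_=r.snapshot('top');si,_=r.snapshot('side');cv2.imwrite('pics/t6.png',t)
a=cv2.resize(t[155:285,275:405],(400,400),interpolation=2);b=cv2.resize(si[180:310,295:425],(400,400),interpolation=2)
cv2.imwrite('pics/c6.png',np.hstack([a,b]))
E
```

```text
[ 524.71209237 -194.75232929   75.02843597] [-3.25483289 -4.40666584 -5.12800824] -117.90007889684424
```

View pics/c6.png

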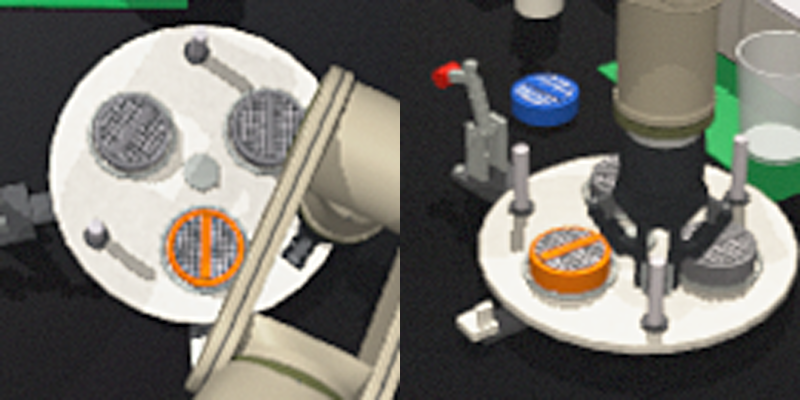

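```bash
python3 - <<'E'
from h import *
t=cv2.imread('pics/t6.png');b,m=blobs(t,(8,120,80),(20,255,255),60);m=m[150:280,290:395]
c,rr=cv2.minEnclosingCircle(np.argwhere(m)[:,::-1].astype(np.float32));print(rr)
q=onz('top',[(c[0]+290,c[1]+150)],61)[0]
B=lambda q,h:np.degrees(np.arctan2(q[1]-h[1],q[0]-h[0]))
h=onz('top',[(340.4,210.7)],36)[0]
print('orange',q,B(q,h))
for uv in((340,167.4),(306.5,228.5)):
  p=onz('top',[uv],109)[0];print('post',p,B(p,h),B(p,(586,-79)))
p=onz('side',[(323.3,283)],34)[0];print('pointer side',p,B(p,(586,-79)))
E
```

```text
12.585996627807617
orange [503.09887205 -82.3859243   61.        ] -178.99834553278214
post [710.37538265 -75.20331834 109.        ] 2.6362267839051037 1.7484674208621034
post [517.05172847  28.2774069  109.        ] 122.17827156553692 122.72926402624684
pointer side [ 396.66641538 -106.15939975   34.        ] -171.83676070169565
```

```bash
python3 - <<'E'
from h import *
f=lambda x,y:(295+(x-400)*.325,180+y*.325)
for n,xy,z in(('orange',(570,243),62),('postL',(521,148),109),('postR',(740,140),109),('held',(656,233),109),('pointer top',(486,307),34)):
    print(n,onz('side',[f(*xy)],z))
si,_=r.snapshot('side');cv2.imwrite('pics/c7.png',cv2.resize(si[255:300,310:380],None,fx=11,fy=11,interpolation=2))
E
```

```text
orange [[504.8014074  -82.30792246  62.        ]]
postL [[515.79927152  25.49344762 109.        ]]
postR [[709.71011483 -82.01587808 109.        ]]
held [[ 545.83517713 -164.83270513  109.        ]]
pointer top [[403.21883863 -92.93143012  34.        ]]
```

View pics/c7.png

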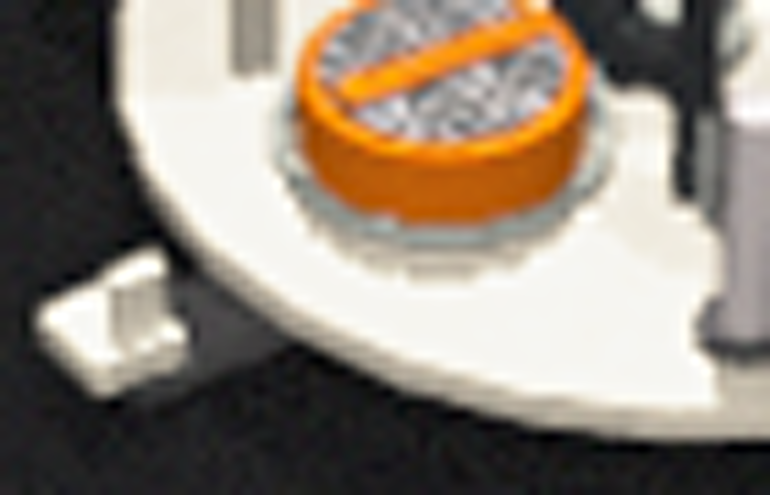

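```bash
python3 - <<'E'
from h import *
B=lambda q:np.degrees(np.arctan2(q[1]+79,q[0]-586))
for x,y in((110,287),(135,268),(160,252)):
    q=onz('side',[(310+x/11,255+y/11)],34)[0];print(q,B(q))
E
```

```text
[392.94096808 -93.52533078  34.        ] -175.69729997209024
[402.50337013 -90.23467656  34.        ] -176.49640955557723
[411.50987319 -88.00669335  34.        ] -177.04517412651447
```

```bash
python3 -c "
from bench import r
s=r.sense();print(s['time'],s['finger_gap'],s['grip_force']);print(r.hand_in())"
```

```text
17.7 15.251070932926124 40.309733748435974
the job is handed in; nothing more can be done
None
```

I threw the clamp open to its stop before the table moved, then turned the table clockwise until the orange filter lined up with the white pointer, to within about 1° by my measurements. I handed the job in at 17.7 s with the gripper still holding the post; the pictures show the filters seated, and the arm went nowhere near the tray, brush, jar or mug.

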